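Pack out the dapping block

TASK

The dapping block in the bench frame needs packing out. Of the three look-alike wooden packing pieces in the sloped rack, find by feel the one that just fills the gap between the block and the end wall, pressing the wall's spring plate back, and push it in upright until it is fully home on the board. Leave the other two pieces in the rack or on the bench clear of the frame, and do not disturb the screwdriver or the jar.

Things in the scene. Friction and masses are not known exactly. Their poses are not given: they have to be found in the camera images.
- holder: Fixed plywood board, 12 mm thick, with a grey steel frame on it. Origin on the bench under the frame's middle; x, y are the frame's axes, z up. The board spans x -70 to +210, y -110 to +110 mm. In the frame one dapping block butts against the +y end wall; the gap to fill lies between that block and the -y end wall, which carries a spring follower plate.
- frame_mid (a point): Middle of the inside of the frame, on the board's top (12 mm above the bench). Inside, the frame is 96 mm long (along y) between end walls 16 mm thick and 40 mm high above the board, and 83 mm wide (along x) between lips 15 mm high. The block's and the -y wall's inner edges are bevelled, 4 mm over the top 8 mm.
- butt (a point): Foot of the inside of the frame's +y end wall, on the board's top: the origin of the block in the frame lies here.
- follower (a joint): Spring follower, a dark steel plate 70 mm wide, 38 mm high with a bevelled top, in the middle of the -y end wall. 0 m = at rest, 5 mm proud of the wall; 0.005 = pushed flush (1 to 3.5 N). The right piece, 2 mm thinner than the space from block to wall, wedges it back about 3 mm; the next thinner one does not reach it, the next thicker cannot enter.
- block_wide: Immovable steel dapping block with round dents, 70 mm along y, 75 mm along x, 40 mm high. Of the three (70, 64, 58 mm) the one whose origin is at butt is in the frame; the others are parked behind it on the board. Origin under the middle of its +y face (it spans y = 0 to -70 mm), axes as the holder's. In the frame it leaves 26 mm to the -y end wall.
- block_mid: Immovable steel dapping block with round dents, 64 mm along y, 75 mm along x, 40 mm high. Of the three (70, 64, 58 mm) the one whose origin is at butt is in the frame; the others are parked behind it on the board. Origin under the middle of its +y face (it spans y = 0 to -64 mm), axes as the holder's. In the frame it leaves 32 mm to the -y end wall.
- block_slim: Immovable steel dapping block with round dents, 58 mm along y, 75 mm along x, 40 mm high. Of the three (70, 64, 58 mm) the one whose origin is at butt is in the frame; the others are parked behind it on the board. Origin under the middle of its +y face (it spans y = 0 to -58 mm), axes as the holder's. In the frame it leaves 38 mm to the -y end wall.
- rack: Fixed dark-wood rack for the packing pieces, 270 mm long along its y. Its shelf slopes 30 degrees, down towards its -x side (the robot), with a lip along the lower edge that stands 30 mm proud of the shelf, square to it; the ends and the upper edge are open. Origin on the bench under the middle of the shelf.
- rack_slope (a point): Middle of the shelf's upper surface, 45 mm above the bench (axes as the rack's, z up). The pieces stand square to the shelf, about 85 mm apart along the rack's y.
- packer_a_center (a point): Centre of one of three loose look-alike hardwood packing pieces, under 0.25 kg, 90 mm high (z), 75 mm wide (x) and 24, 30 or 36 mm thick (y), one of each; which is which is not known and must be felt. At the start it stands in the rack on its 75 mm foot, its z leaning 30 degrees from vertical to the rack's -x, its y along the rack's y.
- packer_a: The same packing piece: the middle of its underside, axes as above.
- packer_b_center (a point): Centre of one of three loose look-alike hardwood packing pieces, under 0.25 kg, 90 mm high (z), 75 mm wide (x) and 24, 30 or 36 mm thick (y), one of each; which is which is not known and must be felt. At the start it stands in the rack on its 75 mm foot, its z leaning 30 degrees from vertical to the rack's -x, its y along the rack's y.
- packer_b: The same packing piece: the middle of its underside, axes as above.
- packer_c_center (a point): Centre of one of three loose look-alike hardwood packing pieces, under 0.25 kg, 90 mm high (z), 75 mm wide (x) and 24, 30 or 36 mm thick (y), one of each; which is which is not known and must be felt. At the start it stands in the rack on its 75 mm foot, its z leaning 30 degrees from vertical to the rack's -x, its y along the rack's y.
- packer_c: The same packing piece: the middle of its underside, axes as above.
- screwdriver: Bystander: a screwdriver 200 mm long lying on the bench behind the rack, along its own x; origin under its middle.
- jar: Bystander: an amber jar 56 mm across, 75 mm high, standing behind the rack; origin under its middle.
There are look-alikes about, which are no part of the job. What is shaped like the packer_b but purple is not meant. What is shaped like the packer_a but orange is not meant.

How it is judged:
At the end, for the whole second after the job is handed in: One piece stands in the gap, centre within 12 mm of the frame's centre line and beside the block, foot within 5 mm of the board, within 5 degrees of upright and square, at rest, holding the follower back over 1.5 mm; the others are over 80 mm from the middle of the frame, not off the bench (value of joint follower above 0.0015 m and ((z of packer_a_center in the frame of holder below 0.062 m and y of packer_a_center in the frame of holder between -0.04 and -0.022 m and x of packer_a_center in the frame of holder between -0.012 and 0.012 m and angle between packer_a_center's own z axis and vertical below 0.09 rad and angle between the y axis of packer_a and the y axis of holder, either way round below 0.09 rad and linear speed of packer_a below 0.02 m/s and horizontal distance between each of packer_b_center, packer_c_center and frame_mid above 0.08 m and height (world z) of each of packer_b_center, packer_c_center above 0 m) or (z of packer_b_center in the frame of holder below 0.062 m and y of packer_b_center in the frame of holder between -0.04 and -0.022 m and x of packer_b_center in the frame of holder between -0.012 and 0.012 m and angle between packer_b_center's own z axis and vertical below 0.09 rad and angle between the y axis of packer_b and the y axis of holder, either way round below 0.09 rad and linear speed of packer_b below 0.02 m/s and horizontal distance between each of packer_a_center, packer_c_center and frame_mid above 0.08 m and height (world z) of each of packer_a_center, packer_c_center above 0 m) or (z of packer_c_center in the frame of holder below 0.062 m and y of packer_c_center in the frame of holder between -0.04 and -0.022 m and x of packer_c_center in the frame of holder between -0.012 and 0.012 m and angle between packer_c_center's own z axis and vertical below 0.09 rad and angle between the y axis of packer_c and the y axis of holder, either way round below 0.09 rad and linear speed of packer_c below 0.02 m/s and horizontal distance between each of packer_a_center, packer_b_center and frame_mid above 0.08 m and height (world z) of each of packer_a_center, packer_b_center above 0 m))); the robot touches nothing.
It fails at once if the screwdriver is moved more than 40 mm (distance of screwdriver from where it was at the start of the episode above 0.04 m).
It fails at once if the jar is moved more than 40 mm (distance of jar from where it was at the start of the episode above 0.04 m).
It also fails if it takes over 58 s, if anything falls off the work surface, if the arm or the gripper's body presses on something with over 40 N, if the wrist force passes 120 N, or if a joint passes its speed limit or range.

ROBOT

A 6-joint arm with a two-finger parallel gripper is mounted at the origin on the work surface. World frame = base frame: x ahead of the robot, y to its left, z up, the work surface at z = 0. Lengths are in m, angles in rad, forces in N, time in s.
With the tool pointing down it reaches from about 0.375 to 0.975 m from the base axis. Payload 3.8 kg.
Tool frame: the origin (TCP) lies at the very end of the fingers, on their centre line; the grasp point (between the pads) lies 19 mm behind it; z points along the fingers, y is the line along which they close (so a half turn about z gives the same grasp; the last joint's range is limited). The gripper opens to 85 mm and grips with 20 to 120 N. Pads are 22 mm wide; open, the fingers measure 114 mm over their backs; the gripper's body (76 mm by 85 mm) begins 54 mm behind the grasp point. The pads swing forward as they close: fully open they stand 13 mm farther back than shut.
Start: joints at [-1.247, 0.264, 1.604, -0, 1.274, -0.037], TCP at [0.238, -0.632, 0.231] pointing down, gripper open.
Joint ranges: [-2.63, 2.63], [-0.94, 2.18], [0.31, 2.57], [-1.31, 4.45], [0, 2.66], [-2.55, 2.55]. Speed limits (rad/s): [2.57, 2.57, 3.14, 3.14, 3.14, 3.14].

INTERFACE

Orientations are given as a rotation vector (axis times angle).
In Python, from bench import * gives the robot as it stands.
- The arm moves only by the tool send_rows, never from a script. Its argument "plan" is a list of rows, each a list of 7 numbers: the turn, a rotation vector about the tool's x, y, z in rad, then the shift along the tool's x, y, z in cm, then the opening, from -1 (shut) to 1 (fully open), so that 0 is half open. A call has 1 to 5 rows; each row shifts and turns the commanded pose from where the row before left it, along the tool's axes as they then stand; what a row does not reach is not made up. A row lasts 1/10 s, in which the tool goes at most 50 mm and 8.59 degrees, less where a joint would pass 70% of its speed; a pose out of reach is approached as far as the arm can. A call with a gripper value outside its range is refused whole. The fingers move at their own pace and stop on an object; "grip_force" is the grip in N (left out, the last holds). Time passes only in rows, so rows that do not move let the fingers close. It gives the time, the measured TCP pose, the force, the opening and the grip force at its end, in the units of the state.
- read_state(): the state, without advancing time (a new reading comes with each control period).
- capture(name): name is "scene" or "top" or "wrist"; returns a dict with "img" (384x512x3 uint8, red, green, blue), "mtx" (3x3 intrinsics, pixels), "R" (3x3) and "t" (3): a world point X has camera coordinates R X + t. Camera axes: x right, y down, z forward; pixel columns grow to the right and rows downward; lengths in m; the calibration is good to about 2 mm. A picture is of the moment at which its call begins. There is no depth.
- sign_off(): hands the job in; it is judged then, once.
The state is a dict: "clock": time; "joint_positions": joint angles; "dq": joint speeds; "tau": joint torques, N m; "position": TCP position; "tcp_rot": TCP orientation; "force": force on the tool from outside, world axes, zero at the start; "torque": the same for the moment, N m; "gripper_width": finger opening in m; "grip_force": force on a finger pad.
Only numpy, scipy, OpenCV 4.12 (cv2) and the standard library are available. Lean on these libraries where they do the work, as an engineer would, in place of code of your own. Each camera call takes 0.05 s, during which the arm holds its last target. There are 200 camera calls.

## Working session

There is one attempt and no reset: what is moved stays moved. The work goes in short steps, Python scripts to look and compute and a tool call to move; the robot and the scene stay as the last step left them, time stands still between calls to the robot, and variables do not carry over. Pictures are saved under pics/ and viewed, at most 10 in all, crops included, and the job is handed in when it is done.

Besides the shell and the picture viewer there is one more tool, called after "Call:" as name([rows], argument=value, ...), one row to a line, values as JSON. send_rows: Moves the arm, as the interface text tells. Its arguments: {"type":"object","properties":{"plan":{"type":"array","items":{"type":"array","items":{"type":"number"}}},"grip_force":{"type":"number"}},"required":["plan"]}

```bash
ls; mkdir -p pics; python3 - <<'E'
from bench import *
import cv2,numpy as np
s=read_state(); print(s)
for n in("scene","top"):
    c=capture(n); cv2.imwrite(f"pics/{n}0.png",c["img"][:,:,::-1]); np.savez(f"pics/{n}0.npz",**c); print(n,c["mtx"],c["R"],c["t"], -c["R"].T@c["t"])
E
```

```text
pics
{'clock': 0.0, 'joint_positions': array([-1.24691176e+00,  2.64759531e-01,  1.60540358e+00, -2.69714630e-05,
        1.27365858e+00, -3.69462769e-02]), 'dq': array([-2.10825349e-03, -9.92121172e-04, -1.36496543e-04, -4.31170765e-04,
        1.78781851e-05,  1.35574518e-03]), 'tau': array([-9.40547216e-04, -5.15110803e+01, -3.67314184e+01, -2.06118693e-05,
        1.28221544e-02,  9.92074604e-06]), 'position': array([ 0.23803735, -0.63085278,  0.22994173]), 'tcp_rot': array([-3.08843322e+00, -5.63338969e-01,  5.40317732e-04]), 'force': array([-0.65538074, -0.21388475,  0.19923797]), 'torque': array([-0.06418467, -0.0329778 ,  0.01623382]), 'grip_force': 0.0, 'gripper_width': 0.08523810832386806}
scene [[359.07886222   0.         247.18866817]
 [  0.         359.07886222 193.90254768]
 [  0.           0.           1.        ]] [[-0.06673317  0.99767921 -0.0135229 ]
 [ 0.78828123  0.04440842 -0.61371052]
 [-0.6116857  -0.0516147  -0.78941531]] [ 0.05294749 -0.39125128  1.28708115] [1.09923853 0.03098254 0.77664254]
top [[350.07315082   0.         254.02455154]
 [  0.         350.07315082 190.1823284 ]
 [  0.           0.           1.        ]] [[-0.02098116 -0.99962789  0.01743184]
 [-0.98498248  0.01767879 -0.17174681]
 [ 0.17137472 -0.0207735  -0.98498689]] [0.00905189 0.55915521 0.76404341] [0.42001028 0.01503519 0.84844807]
```

View pics/scene0.png

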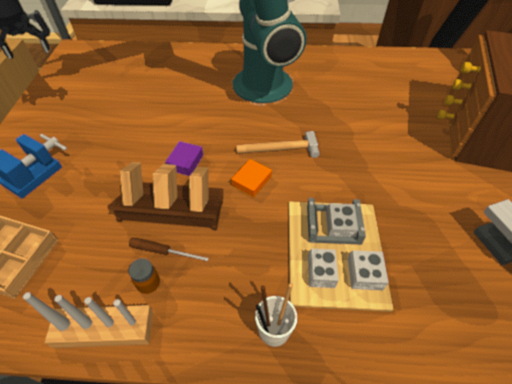

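View pics/top0.png

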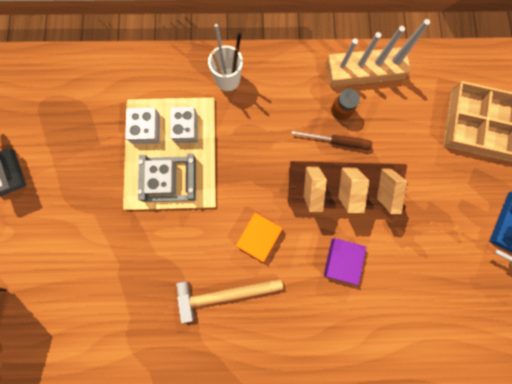

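The scene view shows the rack with three pieces at about (131-199,187), the board at (340,255) and the framed block at (345,220). In the top view the board is at (170,153), the framed block at (159,177) with its gap to the right (world -y), and the piece tops at (315,190), (354,190) and (392,191).

```bash
python3 - <<'E'
import cv2,numpy as np
t=cv2.imread("pics/top0.png"); s=cv2.imread("pics/scene0.png")
a=cv2.resize(t[90:220,115:225],None,fx=4,fy=4,interpolation=cv2.INTER_CUBIC)[:300*2][:, :400]
a=cv2.resize(t[90:220,115:225],(400,473),interpolation=cv2.INTER_CUBIC)
b=cv2.resize(t[150:225,280:415],(400,222),interpolation=cv2.INTER_CUBIC)
c=cv2.resize(s[155:235,100:230],(400,246),interpolation=cv2.INTER_CUBIC)
o=np.zeros((480,800,3),np.uint8); o[:473,:400]=a;o[:222,400:]=b;o[230:476,400:]=c
cv2.imwrite("pics/crop1.png",o)
E
```

```text
(no output)
```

View pics/crop1.png

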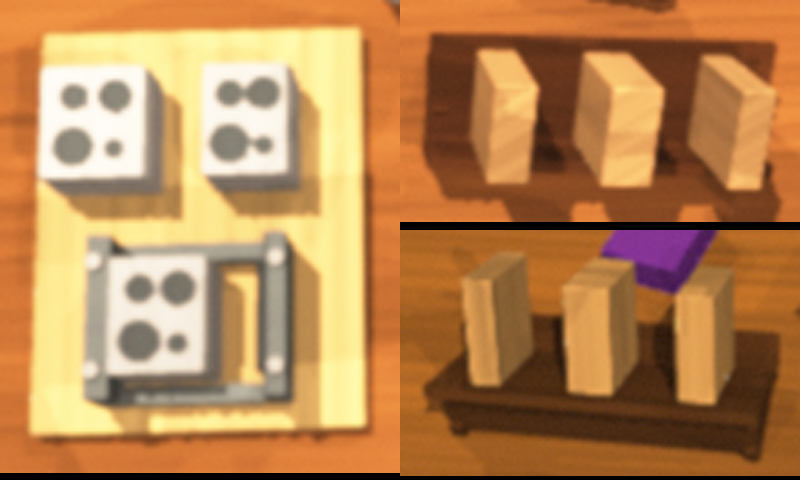

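```bash
cat >h.py <<'E'
import numpy as np,cv2
def cam(n): return np.load(f"pics/{n}.npz")
def ray(c,p):
    d=c["R"].T@np.linalg.inv(c["mtx"])@np.array([p[0],p[1],1.]); return -c["R"].T@c["t"],d/np.linalg.norm(d)
def onz(c,p,z):
    o,d=ray(c,p); return o+d*(z-o[2])/d[2]
def tri(r1,r2):
    (o1,d1),(o2,d2)=r1,r2
    s=np.linalg.lstsq(np.c_[d1,-d2],o2-o1,rcond=None)[0]; a=o1+d1*s[0];b=o2+d2*s[1]; return (a+b)/2,np.linalg.norm(a-b)
E
python3 - <<'E'
from h import *
np.set_printoptions(precision=4,suppress=True)
T=cam("top0");S=cam("scene0")
A=lambda u,v:(115+(u+.5)*110/400-.5,90+(v+.5)*130/473-.5)
B=lambda u,v:(280+(u-400+.5)*135/400-.5,150+(v+.5)*75/222-.5)
C=lambda u,v:(100+(u-400+.5)*130/400-.5,155+(v-230+.5)*80/246-.5)
bd=[onz(T,A(*p),.012) for p in((45,30),(360,28),(367,430),(30,435))]; print("board",np.array(bd))
bo=np.array([onz(T,A(*p),.053) for p in((97,260),(276,257),(273,363),(92,369))]); print("bolts",bo,bo.mean(0))
for n,q in dict(left=((40,66),(145,66),(147,181),(40,179)),right=((204,63),(288,64),(288,177),(204,177)),fr=((107,255),(207,255),(207,373),(104,373))).items():
    q=np.array([onz(T,A(*p),.052) for p in q]);print(n,q.mean(0),np.linalg.norm(q[0]-q[1]),np.linalg.norm(q[2]-q[3]),np.linalg.norm(q[0]-q[3]))
# pieces : top, 4 corner order (back +y, back -y, front -y, front +y)
P={1:(((498,95),(540,88),(530,182),(490,182)),((720,290),(675,290),(693,268),(733,270))),
   2:(((610,95),(663,88),(650,187),(603,185)),((612,284),(565,286),(592,263),(634,261))),
   3:(((738,90),(775,90),(765,187),(727,187)),((493,278),(464,276),(495,254),(525,254)))}
for k,(a,b) in P.items():
    X=[tri(ray(T,B(*p)),ray(S,C(*q))) for p,q in zip(a,b)]
    print(k,np.array([np.r_[x,e] for x,e in X]),np.mean([x for x,e in X],0))
for p in((430,35),(775,42),(778,205),(425,160)): print("rack",onz(T,B(*p),.06))
h=cv2.cvtColor(T["img"],cv2.COLOR_RGB2HSV)
m=cv2.inRange(h,(0,60,0),(20,255,95)); 
for c in cv2.findContours(m,0,2)[0]:
    if cv2.contourArea(c)>300: print(cv2.minAreaRect(c),cv2.boundingRect(c))
E
```

```text
board [[0.8079 0.3132 0.012 ]
 [0.8065 0.0949 0.012 ]
 [0.5242 0.0906 0.012 ]
 [0.5251 0.3114 0.012 ]]
bolts [[0.6318 0.2591 0.053 ]
 [0.6319 0.145  0.053 ]
 [0.5629 0.1462 0.053 ]
 [0.5611 0.2599 0.053 ]] [0.5969 0.2025 0.053 ]
left [0.7246 0.2652 0.052 ] 0.06873341274669402 0.0690156321392862 0.07752642436376571
right [0.7251 0.1656 0.052 ] 0.0552740627343471 0.054375074560333164 0.0783744076635741
fr [0.5964 0.2207 0.052 ] 0.06387515935947764 0.06473687383787359 0.07672761223771474
1 [[ 0.5575 -0.1181  0.1456  0.0051]
 [ 0.5616 -0.1493  0.1479  0.0007]
 [ 0.5011 -0.1493  0.1055  0.0018]
 [ 0.5015 -0.1183  0.1058  0.0022]] [ 0.5304 -0.1338  0.1262]
2 [[ 0.5563 -0.1987  0.1455  0.    ]
 [ 0.5604 -0.235   0.1459  0.0018]
 [ 0.4962 -0.2364  0.1013  0.0006]
 [ 0.4976 -0.2001  0.1075  0.0011]] [ 0.5276 -0.2176  0.1251]
3 [[ 0.558  -0.2887  0.1482  0.0025]
 [ 0.5572 -0.3129  0.1487  0.0003]
 [ 0.4941 -0.3183  0.1054  0.0015]
 [ 0.4946 -0.2912  0.107   0.0008]] [ 0.526  -0.3028  0.1273]
rack [ 0.6234 -0.0861  0.06  ]
rack [ 0.6132 -0.3583  0.06  ]
rack [ 0.4847 -0.3483  0.06  ]
rack [ 0.5245 -0.0785  0.06  ]
((477.0, 16.5), (33.0, 68.0), 90.0) (443, 0, 69, 34)
```

The block tops measure about 69, 55 and 64 mm, so the framed one is block_mid (32 mm gap), which calls for the 30 mm piece. By eye the +y piece is about 31 mm, the middle one 36 and the -y one 25, so I'll feel the +y piece first.

```bash
cat >>h.py <<'E'
from scipy.spatial.transform import Rotation as Ro
def tilt(deg,yaw=0): return Ro.from_euler('z',yaw,degrees=True)*Ro.from_euler('y',-deg,degrees=True)*Ro.from_matrix(np.diag([1.,-1,-1]))
def go(Rt,*pts,s=None):
    from bench import read_state
    s=s or read_state(); R0=Ro.from_rotvec(s["tcp_rot"]); rv=(R0.inv()*Rt).as_rotvec()
    print("turn tool",rv.round(4),"norm",np.linalg.norm(rv).round(3)); p=s["position"]
    for q in pts:
        d=Rt.inv().apply(np.array(q)-p)*100; print("shift cm",d.round(2),"rows>=",np.linalg.norm(d)/5); p=np.array(q)
E
python3 - <<'E'
from h import *
go(tilt(30),(.400,-.134,.26),(.488,-.134,.195),(.548,-.134,.0915))
E
```

```text
turn tool [-0.0964  0.5181  0.3519] norm 0.634
shift cm [ 15.52 -49.69   5.51] rows>= 10.46989806533235
shift cm [ 4.37  0.   10.03] rows>= 2.188058500132023
shift cm [ 0.02  0.   11.96] rows>= 2.3926763257908505
```

Call:
send_rows([
  [-0.0193,0.1036,0.0704,0,0,0,0.4],
  [-0.0193,0.1036,0.0704,0,0,0,0.4],
  [-0.0193,0.1036,0.0704,0,0,0,0.4],
  [-0.0193,0.1036,0.0704,0,0,0,0.4],
  [-0.0193,0.1036,0.0704,0,0,0,0.4],
])

```text
clock: 0.6
position: [0.238, -0.6319, 0.2314]
tcp_rot: [3.03, -0.004, 0.819]
force: [0.1, -0.1, -1.3]
gripper_width: 0.0594
grip_force: 0.0
```

Call:
send_rows([
  [0,0,0,1.29,-4.14,0.46,0.4],
  [0,0,0,1.29,-4.14,0.46,0.4],
  [0,0,0,1.29,-4.14,0.46,0.4],
  [0,0,0,1.29,-4.14,0.46,0.4],
])

```text
clock: 1.0
position: [0.2921, -0.4641, 0.24]
tcp_rot: [3.034, -0.001, 0.813]
force: [-0.1, 0.2, 0.7]
gripper_width: 0.0602
grip_force: 0.0
```

Call:
send_rows([
  [0,0,0,1.29,-4.14,0.46,0.4],
  [0,0,0,1.29,-4.14,0.46,0.4],
  [0,0,0,1.29,-4.14,0.46,0.4],
  [0,0,0,1.29,-4.14,0.46,0.4],
])

```text
clock: 1.4
position: [0.346, -0.2985, 0.2499]
tcp_rot: [3.033, -0.001, 0.813]
force: [0.8, 0.3, 0.5]
gripper_width: 0.0597
grip_force: 0.0
```

Call:
send_rows([
  [0,0,0,1.29,-4.14,0.46,0.4],
  [0,0,0,1.29,-4.14,0.46,0.4],
  [0,0,0,1.29,-4.14,0.46,0.4],
  [0,0,0,1.29,-4.14,0.46,0.4],
  [0,0,0,0,0,0,0.4],
])

```text
clock: 1.9
position: [0.4011, -0.1279, 0.2601]
tcp_rot: [-3.031, -0.019, -0.815]
force: [-0.3, -0.2, -0.2]
gripper_width: 0.0598
grip_force: 0.0
```

Call:
send_rows([
  [0,0,0,0,0,0,0.4],
])

```text
clock: 2.0
position: [0.4002, -0.1327, 0.2598]
tcp_rot: [3.033, 0.01, 0.814]
force: [0.2, 0.6, 0.2]
gripper_width: 0.0598
grip_force: 0.0
```

Call:
send_rows([
  [0,0,0,1.45,0,3.3,0.4],
  [0,0,0,1.45,0,3.3,0.4],
  [0,0,0,1.45,0,3.4,0.4],
  [0,0,0,0,0,0,0.4],
  [0,0,0,0,0,0,0.4],
])

```text
clock: 2.5
position: [0.4866, -0.1365, 0.1931]
tcp_rot: [3.035, -0.004, 0.807]
force: [0.3, 0.7, 0.4]
gripper_width: 0.0599
grip_force: 0.0
```

```bash
python3 - <<'E'
from bench import *
from h import *
o=[]
for n in("wrist","scene"):
    c=capture(n); np.savez(f"pics/{n}1.npz",**c); o.append(c["img"][:,:,::-1])
o[1]=cv2.resize(o[1][100:244,60:252],(512,384),interpolation=cv2.INTER_CUBIC)
cv2.imwrite("pics/v1.png",cv2.resize(np.hstack(o),(800,300)))
go(tilt(30),(.488,-.134,.195))
E
```

```text
turn tool [ 0.0034 -0.0005 -0.0016] norm 0.004
shift cm [ 0.05 -0.26  0.08] rows>= 0.0553393472929122
```

View pics/v1.png

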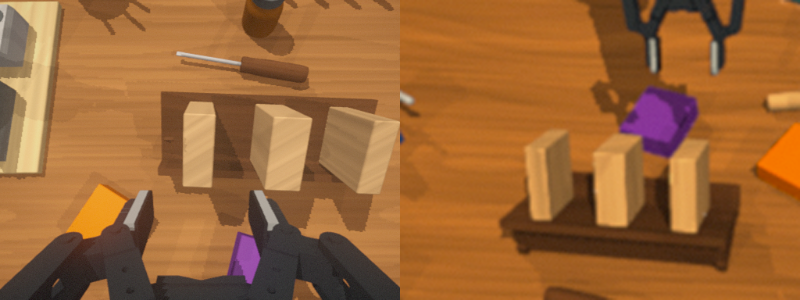

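The fingers straddle the +y piece (wrist view: piece at u 183-215, fingers at 152 and 250), and the piece is square to the tool. I'll go in along the tool axis and close.

Call:
send_rows([
  [0,0,0,0,0,3,0.4],
  [0,0,0,0,0,3,0.4],
  [0,0,0,0,0,3,0.4],
  [0,0,0,0,0,2,0.4],
  [0,0,0,0,0,1,0.4],
])

```text
clock: 3.1
position: [0.5475, -0.136, 0.091]
tcp_rot: [3.032, -0.002, 0.813]
force: [-0.6, -0.0, -0.4]
gripper_width: 0.06
grip_force: 0.0
```

Call:
send_rows([
  [0,0,0,0,0,0,-0.2],
  [0,0,0,0,0,0,-0.2],
  [0,0,0,0,0,0,-0.5],
  [0,0,0,0,0,0,-0.8],
  [0,0,0,0,0,0,-1],
], grip_force=40)

```text
clock: 3.6
position: [0.5482, -0.1357, 0.093]
tcp_rot: [3.03, 0.001, 0.817]
force: [-8.2, -0.9, 7.5]
gripper_width: 0.0299
grip_force: 39.9
```

Call:
send_rows([
  [0,0,0,0,0,0,-1],
  [0,0,0,0,0,0,-1],
  [0,0,0,0,0,0,-1],
])

```text
clock: 3.9
position: [0.5482, -0.1357, 0.093]
tcp_rot: [3.03, 0.001, 0.817]
force: [-8.6, -0.3, 8.2]
gripper_width: 0.0296
grip_force: 39.9
```

Width is 29.6 mm, so this is the 30 mm piece and the one wanted. I'll grip harder, lift out along the slope normal and turn upright.

Call:
send_rows([
  [0,0,0,0,0,0,-1],
  [0,0,0,0,0,-1,-1],
  [0,0,0,0,0,-3,-1],
  [0,0,0,0,0,-4,-1],
  [0,0,0,0,0,-4,-1],
], grip_force=80)

```text
clock: 4.4
position: [0.486, -0.1343, 0.1958]
tcp_rot: [3.034, 0.001, 0.811]
force: [1.0, 0.1, -1.0]
gripper_width: 0.029
grip_force: 78.4
```

Call:
send_rows([
  [0,-0.1,0,0,0,0,-1],
  [0,-0.11,0,0,0,0,-1],
  [0,-0.11,0,0,0,0,-1],
  [0,-0.11,0,0,0,0,-1],
  [0,-0.0936,0,0,0,0,-1],
])

```text
clock: 4.9
position: [0.4881, -0.1351, 0.1968]
tcp_rot: [3.138, -0.001, -0.002]
force: [-1.2, -0.0, -1.9]
gripper_width: 0.0287
grip_force: 78.5
```

```bash
python3 - <<'E'
from h import *
go(tilt(0),(.5965,.1715,.23),(.5965,.1715,.16))
E
```

```text
turn tool [ 0.0037  0.0013 -0.0004] norm 0.004
shift cm [ 10.84 -30.66  -3.32] rows>= 6.53738035608167
shift cm [0. 0. 7.] rows>= 1.4000000000000001
```

Call:
send_rows([
  [0,0,0,0,0,-3.3,-1],
  [0,0,0,1.35,-3.83,0,-1],
  [0,0,0,1.35,-3.83,0,-1],
  [0,0,0,1.35,-3.83,0,-1],
  [0,0,0,1.35,-3.83,0,-1],
])

```text
clock: 5.4
position: [0.5417, 0.0197, 0.2287]
tcp_rot: [3.139, -0.001, 0.002]
force: [1.0, -0.1, -0.8]
gripper_width: 0.0288
grip_force: 78.6
```

Call:
send_rows([
  [0,0,0,1.35,-3.83,0,-1],
  [0,0,0,1.35,-3.83,0,-1],
  [0,0,0,1.35,-3.83,0,-1],
  [0,0,0,1.35,-3.83,0,-1],
  [0,0,0,0,0,0,-1],
])

```text
clock: 5.9
position: [0.5964, 0.176, 0.2281]
tcp_rot: [3.142, 0.006, 0.003]
force: [0.2, -0.9, -0.7]
gripper_width: 0.0292
grip_force: 78.7
```

Call:
send_rows([
  [0,0,0,0,0,3,-1],
  [0,0,0,0,0,3,-1],
  [0,0,0,0,0,0,-1],
  [0,0,0,0,0,0,-1],
])

```text
clock: 6.3
position: [0.5949, 0.1708, 0.1676]
tcp_rot: [3.139, -0.001, -0.002]
force: [-0.1, 0.1, -1.2]
gripper_width: 0.0292
grip_force: 78.7
```

```bash
python3 - <<'E'
from bench import *
from h import *
o=[]
for n in("wrist","top","scene"):
    c=capture(n); np.savez(f"pics/{n}2.npz",**c); o.append(c["img"][:,:,::-1])
f=lambda i,r,cc,w,h:cv2.resize(i[r:r+h,cc:cc+w],(400,300),interpolation=cv2.INTER_CUBIC)
a=np.hstack([f(o[0],0,0,512,384),f(o[1],105,110,160,120)]);b=np.hstack([f(o[2],120,260,160,120),np.zeros((300,400,3),np.uint8)])
cv2.imwrite("pics/v2.png",np.vstack([a,b]))
go(tilt(0),(.5965,.1715,.16))
E
```

```text
turn tool [ 0.0012 -0.0042 -0.0006] norm 0.004
shift cm [-0.06 -0.    1.01] rows>= 0.20318531236980095
```

View pics/v2.png

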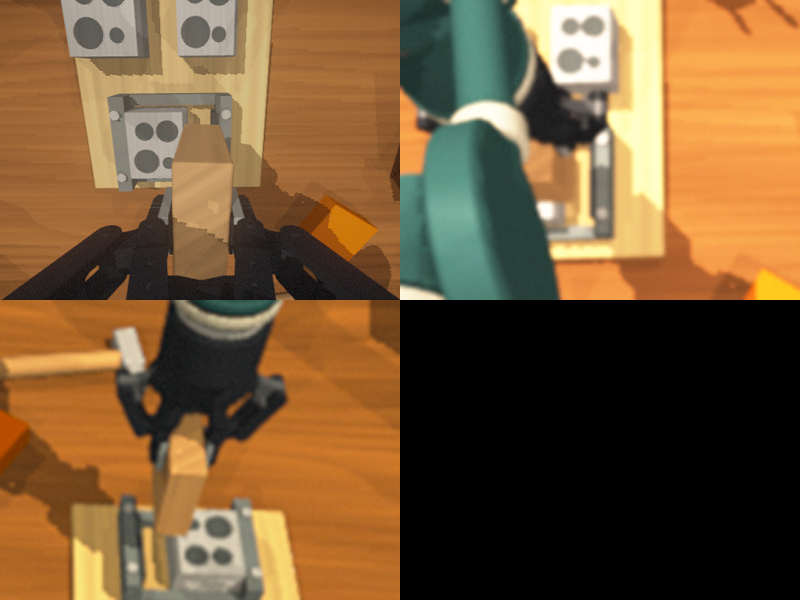

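```bash
python3 - <<'E'
from h import *
np.set_printoptions(precision=4,suppress=True)
W=cam("wrist2");S=cam("scene2")
w=lambda u,v:((u+.5)*1.28-.5,(v+.5)*1.28-.5)
s=lambda u,v:(260+(u+.5)*.4-.5,120+(v-300+.5)*.4-.5)
print("cam",-W["R"].T@W["t"])
for h in (.035,.040,.045):
  print("top",[onz(W,w(*p),.168+h) for p in((175,163),(232,163),(174,278),(235,278))])
for h in (.045,.05,.055):
  print("foot",[onz(W,w(*p),.168-h) for p in((183,125),(220,125))])
print("scene top",[onz(S,s(*p),.208) for p in((170,475),(204,475))])
print("scene foot",[onz(S,s(*p),.118) for p in((157,530),(185,534))])
bo=[w(*p) for p in((119,101),(225,115),(121,177))]
print("bolts",[onz(W,p,.053) for p in bo])
i=W["img"][80:180,180:350,::-1]; cv2.imwrite("pics/v3.png",cv2.resize(i,None,fx=4.5,fy=4.5,interpolation=cv2.INTER_CUBIC))
E
```

```text
cam [0.6754 0.1714 0.3103]
top [array([0.634, 0.183, 0.203]), array([0.6339, 0.1566, 0.203 ]), array([0.5665, 0.1858, 0.203 ]), array([0.5664, 0.1524, 0.203 ])]
top [array([0.6359, 0.1825, 0.208 ]), array([0.6358, 0.1573, 0.208 ]), array([0.5715, 0.1852, 0.208 ]), array([0.5714, 0.1533, 0.208 ])]
top [array([0.6378, 0.1819, 0.213 ]), array([0.6378, 0.158 , 0.213 ]), array([0.5766, 0.1845, 0.213 ]), array([0.5765, 0.1541, 0.213 ])]
foot [array([0.6344, 0.1845, 0.123 ]), array([0.6344, 0.156 , 0.123 ])]
foot [array([0.6333, 0.1849, 0.118 ]), array([0.6333, 0.1556, 0.118 ])]
foot [array([0.6322, 0.1852, 0.113 ]), array([0.6322, 0.1552, 0.113 ])]
scene top [array([0.6388, 0.1552, 0.208 ]), array([0.6372, 0.1825, 0.208 ])]
scene foot [array([0.6296, 0.1589, 0.118 ]), array([0.6325, 0.1834, 0.118 ])]
bolts [array([0.6443, 0.2544, 0.053 ]), array([0.6297, 0.1453, 0.053 ]), array([0.5593, 0.261 , 0.053 ])]
```

View pics/v3.png

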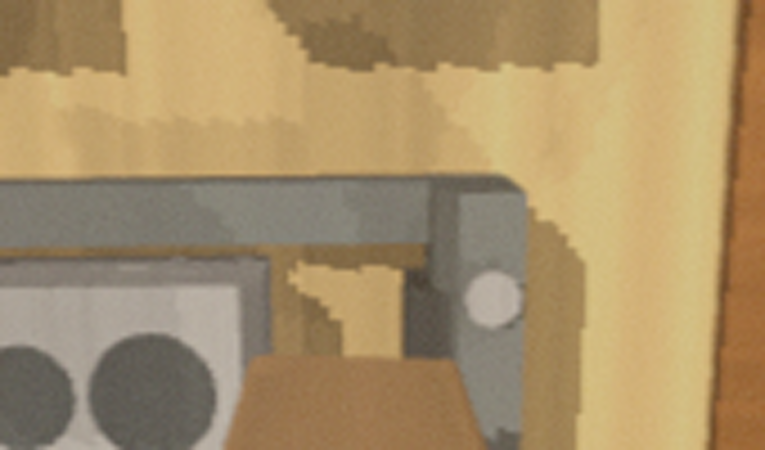

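```bash
python3 - <<'E'
from h import *
np.set_printoptions(precision=4,suppress=True)
W=cam("wrist2")
c=lambda u,v:(180+(u+.5)/4.5-.5,80+(v+.5)/4.5-.5)
for n,p,z in(("foot+y",(255,357),.118),("foot-y",(457,357),.118),("blk top",(240,287),.052),("blk bevel",(270,262),.044),("foll",(403,290),.042),("wall bev foot?",(430,265),.044),("wall top in",(458,200),.052),("wall out",(526,200),.052),("bolt",(493,298),.053),("lip in",(300,247),.027)):
    print(n,onz(W,c(*p),z))
E
```

```text
foot+y [0.6341 0.1837 0.118 ]
foot-y [0.634 0.156 0.118]
blk top [0.6328 0.1903 0.052 ]
blk bevel [0.6361 0.1852 0.044 ]
foll [0.6305 0.1604 0.042 ]
wall bev foot? [0.6355 0.1555 0.044 ]
wall top in [0.6482 0.1512 0.052 ]
wall out [0.6482 0.1391 0.052 ]
bolt [0.6309 0.1445 0.053 ]
lip in [0.6366 0.1802 0.027 ]
```

The close-up shows the foot centred over the gap: foot y 0.156 to 0.184, block face 0.1855, wall 0.155, follower 0.160, and upright to about 1.5°. Going down, gently from the bevels.

Call:
send_rows([
  [0,0,0,0,0,3,-1],
  [0,0,0,0,0,2,-1],
  [0,0,0,0,0,0.7,-1],
  [0,0,0,0,0,0.3,-1],
])

```text
clock: 6.85
position: [0.596, 0.1713, 0.108]
tcp_rot: [3.14, -0.0, 0.001]
force: [0.7, -0.4, -1.0]
gripper_width: 0.0293
grip_force: 78.8
```

Call:
send_rows([
  [0,0,0,0,0,0.3,-1],
  [0,0,0,0,0,0.3,-1],
  [0,0,0,0,0,0.3,-1],
  [0,0,0,0,0,0.3,-1],
])

```text
clock: 7.25
position: [0.5978, 0.1709, 0.0988]
tcp_rot: [3.139, 0.002, 0.007]
force: [-2.6, -3.8, 20.0]
gripper_width: 0.0292
grip_force: 79.9
```

Call:
send_rows([
  [0,0,0,0,0.1,0,-1],
  [0,0,0,0,0,0,-1],
])

```text
clock: 7.45
position: [0.5979, 0.1706, 0.0976]
tcp_rot: [3.14, 0.0, 0.008]
force: [3.0, -1.3, 4.1]
gripper_width: 0.0292
grip_force: 79.3
```

Call:
send_rows([
  [0,0,0,0,0,0.2,-1],
  [0,0,0,0,0,0,-1],
])

```text
clock: 7.65
position: [0.5969, 0.1705, 0.0943]
tcp_rot: [3.14, 0.0, 0.005]
force: [2.5, -1.2, 1.5]
gripper_width: 0.0293
grip_force: 79.1
```

Dropped free of the block bevel; carrying on down.

Call:
send_rows([
  [0,0,0,0,0,0.3,-1],
  [0,0,0,0,0,0.3,-1],
  [0,0,0,0,0,0.2,-1],
  [0,0,0,0,0,0,-1],
])

```text
clock: 8.05
position: [0.5949, 0.1704, 0.0844]
tcp_rot: [3.139, -0.0, -0.002]
force: [2.1, -0.5, -2.2]
gripper_width: 0.0287
grip_force: 78.9
```

Call:
send_rows([
  [0,0,0,0,0,0.3,-1],
  [0,0,0,0,0,0.3,-1],
  [0,0,0,0,0,0.2,-1],
  [0,0,0,0,0,0,-1],
])

```text
clock: 8.45
position: [0.5952, 0.1703, 0.0769]
tcp_rot: [3.14, -0.0, -0.001]
force: [0.1, 0.9, -1.0]
gripper_width: 0.0291
grip_force: 78.9
```

Call:
send_rows([
  [0,0,0,0,0,0.3,-1],
  [0,0,0,0,0,0.3,-1],
  [0,0,0,0,0,0.3,-1],
  [0,0,0,0,0,0.2,-1],
  [0,0,0,0,0,0,-1],
])

```text
clock: 8.95
position: [0.5957, 0.1703, 0.0677]
tcp_rot: [3.14, -0.0, 0.0]
force: [-3.9, -0.1, 8.8]
gripper_width: 0.0288
grip_force: 80.2
```

Call:
send_rows([
  [0,0,0,0,0,0.15,-1],
  [0,0,0,0,0,0.15,-1],
  [0,0,0,0,0,0,-1],
])

```text
clock: 9.25
position: [0.5958, 0.1704, 0.0676]
tcp_rot: [3.14, 0.0, 0.0]
force: [-11.5, -1.0, 24.1]
gripper_width: 0.0291
grip_force: 82.3
```

Call:
send_rows([
  [0,0,0,0,0,-0.2,-1],
  [0,0,0,0,0,0,-0.1],
  [0,0,0,0,0,0,0.2],
  [0,0,0,0,0,0,0.2],
])

```text
clock: 9.65
position: [0.5952, 0.1701, 0.0646]
tcp_rot: [3.139, -0.001, -0.001]
force: [0.3, -0.1, 0.7]
gripper_width: 0.0511
grip_force: 0.0
```

Call:
send_rows([
  [0,0,0,0,0,-2,0.2],
  [0,0,0,0,0,-4,0.2],
  [0,0,0,0,0,-4,0.2],
  [0,0,0,-2,0,-1,0.2],
  [0,0,0,0,0,0,0.2],
])

```text
clock: 10.15
position: [0.5759, 0.1709, 0.1779]
tcp_rot: [3.141, 0.0, 0.006]
force: [0.4, 0.1, 0.1]
gripper_width: 0.0511
grip_force: 0.0
```

```bash
python3 - <<'E'
from bench import *
from h import *
o=[]
for n in("wrist","scene"):
    c=capture(n); np.savez(f"pics/{n}4.npz",**c); o.append(c["img"][:,:,::-1])
o[1]=cv2.resize(o[1][170:290,280:410],(416,384),interpolation=cv2.INTER_CUBIC)
cv2.imwrite("pics/v4.png",cv2.resize(np.hstack(o),(800,331)))
print(read_state()["position"])
E
```

```text
[0.57530504 0.17038292 0.17471588]
```

View pics/v4.png

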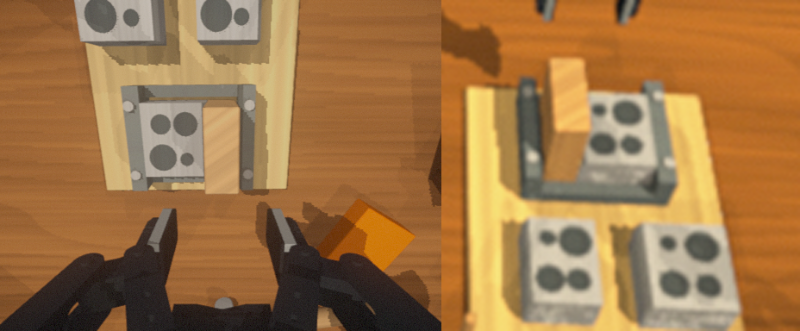

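The piece stands in the gap between block and wall (wrist view: top at (205-240,100-193), square to the frame). I'll press down on its top with shut fingers to confirm and seat it.

Call:
send_rows([
  [0,0,0,2.1,0,0,-1],
  [0,0,0,0,0,0,-1],
  [0,0,0,0,0,0,-1],
  [0,0,0,0,0,3,-1],
  [0,0,0,0,0,3,-1],
], grip_force=30)

```text
clock: 10.75
position: [0.597, 0.1705, 0.1152]
tcp_rot: [3.14, -0.0, 0.003]
force: [-0.6, -0.8, -0.6]
gripper_width: 0.0002
grip_force: 0.0
```

Call:
send_rows([
  [0,0,0,0,0,0.5,-1],
  [0,0,0,0,0,0.3,-1],
  [0,0,0,0,0,0.3,-1],
  [0,0,0,0,0,0.2,-1],
  [0,0,0,0,0,0,-1],
])

```text
clock: 11.25
position: [0.5975, 0.1706, 0.1037]
tcp_rot: [3.14, -0.0, 0.004]
force: [-0.2, 0.4, 0.5]
gripper_width: -0.0
grip_force: 0.0
```

Call:
send_rows([
  [0,0,0,0,0,0.1,-1],
  [0,0,0,0,0,0.1,-1],
  [0,0,0,0,0,0.1,-1],
  [0,0,0,0,0,0,-1],
])

```text
clock: 11.65
position: [0.5973, 0.1706, 0.1021]
tcp_rot: [3.14, -0.0, 0.003]
force: [-3.5, -0.4, 9.9]
gripper_width: -0.0001
grip_force: 4.9
```

Call:
send_rows([
  [0,0,0,0,0,0.15,-1],
  [0,0,0,0,0,0.15,-1],
  [0,0,0,0,0,0,-1],
])

```text
clock: 11.95
position: [0.5974, 0.1707, 0.102]
tcp_rot: [3.14, 0.0, 0.003]
force: [-11.1, -1.9, 24.4]
gripper_width: -0.0
grip_force: 11.9
```

The top sits at z = 0.102 m, exactly 12 + 90 mm, and holds under 24 N, so it is fully home. Backing off for a last look.

Call:
send_rows([
  [0,0,0,0,0,-1,-1],
  [0,0,0,0,0,-4,-1],
  [0,0,0,-3,0,-4,-1],
  [0,0,0,-4,0,0,-1],
  [0,0,0,0,0,0,-1],
])

```text
clock: 12.45
position: [0.523, 0.1705, 0.1874]
tcp_rot: [3.14, 0.001, -0.001]
force: [0.2, 0.0, 0.0]
gripper_width: -0.0003
grip_force: 0.0
```

```bash
python3 - <<'E'
from bench import *
from h import *
c=capture("scene"); i=c["img"][:,:,::-1]
cv2.imwrite("pics/v5.png",cv2.resize(i[120:320,90:410],(800,500),interpolation=cv2.INTER_CUBIC))
E
```

```text
(no output)
```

View pics/v5.png

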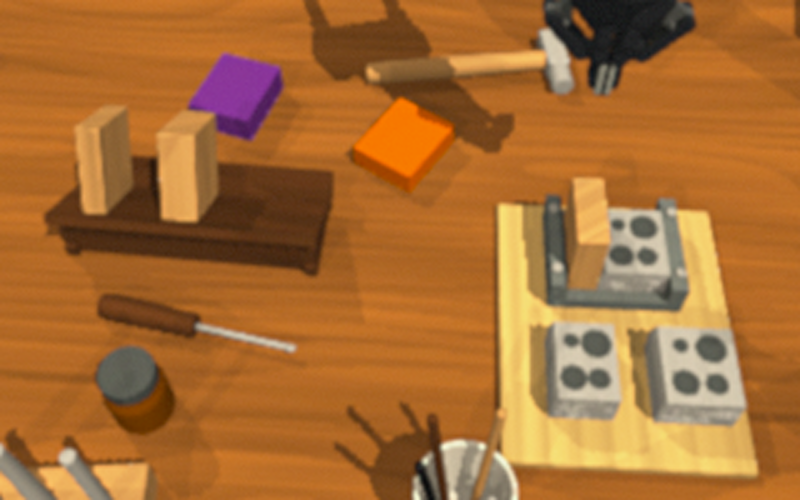

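The piece stands upright in the gap at (588,230), the other two are still in the rack at (103,160) and (187,165), the screwdriver and jar have not moved, and the gripper is clear.

```bash
python3 -c "
from bench import *
print(sign_off())"
```

```text
the job is handed in; nothing more can be done
None
```

I pushed the 30 mm piece (felt at 29.6 mm) fully home and upright in the 32 mm gap beside block_mid, left the other two in the rack with the screwdriver and jar undisturbed, and handed the job in; no verdict came back, and the follower's travel is inferred from the fit rather than measured.

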